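# Eject a drive cartridge and stop it with the other finger

### The job

Press the dock's orange eject key down with one fingertip and, as the blue drive cartridge springs out along the metal sill, stop it with the other finger before it slides off the sill's end; do not pinch or lift it, and leave everything else on the desk where it is. Finish while holding: one finger still keeping the key down, the other standing in front of the cartridge with the cartridge resting against it, partly out of the bay and lying flat.

Things in the scene. Friction and masses are not known exactly. Their poses are not given: they have to be found in the camera images.
- dock: Black drive dock fixed to the desk. Origin: on the desk under its mouth, on the cartridge's centre line; -x is the way the cartridge comes out, +y towards the key, z up. Bay 60 mm high, its roof open in a 35 mm wide window, x 0 to +115, y -40 to +102 mm. From its mouth an aluminium sill runs out to x = -85 mm, 79 mm wide, top 18 mm above the desk; guide rails at y = +-29.5 mm (inner faces), tops at 24 mm.
- stop_point (a point): Point on top of the sill (18 mm above the desk) at dock x = -45 mm, y = 0: on the cartridge's centre line, and 75 mm from the key's centre along dock y. A finger standing here stops the cartridge. A cartridge in the bay has its nose 33 mm from this point.
- cartridge: Blue drive cartridge with a thin aluminium band near its nose, 100 (x) x 56 (y) x 34 (z) mm, 0.10 to 0.20 kg, loose. Origin: centre of underside; -x is the nose. Starts in the bay, underside on the sill, origin at dock x = +38 mm, nose 12 mm out of the mouth against a catch, top 52 mm above the desk. It is out once it has come more than 8 mm towards dock -x.
- key_top (a point): Centre of the top of the orange eject key, at dock x = -45, y = +75 mm, 44 mm above the desk at rest; face 34 mm (dock x) by 36 mm (dock y). It goes straight down 12 mm to a hard stop: its top is then 32 mm above the desk, 14 mm above the sill, 20 mm below the cartridge's top. Black well around it: 50 x 50 mm, 28 mm high.
- eject_key (a joint): Travel of the eject key in m: 0 at rest, 0.012 fully down. Spring 1.5 N at first, 4 N fully down, plus up to about 2 N of rubbing from the catch. The catch, a steel tab in front of the cartridge's nose, goes down with the key and lets the cartridge go at about 0.008. The key comes up when let go.
- ejector (a joint): Spring pusher behind the cartridge, inside the bay, in m: 0 with the cartridge in, 0.060 at the end of its stroke. It pushes with 4 N at first, 1.9 N at the end and shoots an unchecked cartridge off the sill in about a quarter of a second.
- spare: Grey spare cartridge, 100 x 56 x 34 mm, lying on the desk on the dock's -y side. Origin: centre of its underside. Leave alone.
- screwdriver: Screwdriver with a red handle lying on the desk on the dock's +y side, about 200 mm long along its x. Leave alone.
- stick: Red memory stick, 54 x 18 x 9 mm, lying on the dock's roof. Leave alone.
- mug: White mug, 80 mm wide, 90 mm high, standing on the desk to one side. Leave alone.
- jar: Amber bottle, 60 mm wide, 130 mm high, standing on the desk to one side. Leave alone.
- tray: Green screw tray, 100 x 80 x 30 mm, on the desk to one side. Leave alone.
Not all that is in view belongs to the job. Of the things like the cartridge, leave any that is pink; of the rest the smaller one is meant. Several things have the shape of the dock; the one meant has the colours described above.

How it is judged:
On the way, in this order (a step that is already met when the one before it is completed fails the run):
1. the eject key is being pressed, the cartridge still in (value of joint eject_key above 0.003 m and x of cartridge in the frame of dock above 0.034 m).
2. the cartridge has popped out and is stopped by a finger, still on the sill (x of cartridge in the frame of dock between -0.035 and 0.03 m and contact force between the fingers and cartridge above 0.4 N and linear speed of cartridge below 0.03 m/s), for 0.2 s.
At the end, for the whole second after the job is handed in: Key still held down by at least 8 of its 12 mm; cartridge 8 to 73 mm out of its starting place, nose short of the sill's end, lying flat on the sill (underside within 6 mm of it), at rest and pressing on a finger with at least 0.4 N (value of joint eject_key above 0.008 m and x of cartridge in the frame of dock between -0.035 and 0.03 m and contact force between the fingers and cartridge above 0.4 N and z of cartridge in the frame of dock below 0.024 m and linear speed of cartridge below 0.02 m/s); the arm keeps its last pose, push and grip.
It fails at once if the cartridge slid away: its nose passed the sill's end (x of cartridge in the frame of dock below -0.037 m).
It fails at once if the cartridge was lifted or tipped (z of cartridge in the frame of dock above 0.03 m or angle between cartridge's own z axis and vertical above 0.25 rad).
It fails at once if something else on the desk was moved by more than 15 mm (distance of any of spare, screwdriver, stick, mug, jar, tray from where it was at the start of the episode above 0.015 m).
It also fails if it takes over 30 s, if anything falls off the work surface, if the arm or the gripper's body presses on something with over 40 N, if the wrist force passes 120 N, or if a joint passes its speed limit or range.

### The arm

A 6-joint arm with a two-finger parallel gripper is mounted at the origin on the work surface. World frame = base frame: x ahead of the robot, y to its left, z up, the work surface at z = 0. Lengths are in m, angles in rad, forces in N, time in s.
With the tool pointing down it reaches from about 0.425 to 0.95 m from the base axis. Payload 3.5 kg.
Tool frame: the origin (TCP) lies on the mounting face of the last link; the fingertips stand 173 mm ahead of it and the grasp point (between the pads) lies 155 mm ahead of it; z points along the fingers, x is the direction in which the jaws open and shut, and the axes are right-handed (so a half turn about z gives the same grasp; the last joint's range is limited). The gripper opens to 85 mm and grips with 20 to 120 N. Pads are 22 mm wide; open, the fingers measure 114 mm over their backs; the gripper's body (76 mm by 85 mm) begins 54 mm behind the grasp point. The pads swing forward as they close: fully open they stand 13 mm farther back than shut.
Start: joints at [-1.485, 0.286, 1.577, -0, 1.279, -0.15], TCP at [0.158, -0.656, 0.405] pointing down, gripper open.
Joint ranges: [-2.77, 2.77], [-0.9, 2.22], [0.21, 2.48], [-1.53, 4.67], [0.24, 2.81], [-2.84, 2.84]. Speed limits (rad/s): [2.79, 2.79, 3.14, 3.14, 3.14, 3.14].

### API

Orientations are given as a unit quaternion [x, y, z, w].
In Python, from plant import get_state, read_camera, sign_off gives the robot as it stands.
- The arm moves only by the shell command python3 -m jog 'ROWS' [FORCE]. ROWS is JSON, a list of rows, each an object of numbers: "grip": the closure, from 0 (fully open) to 1 (shut); "x", "y", "z": the shift along the tool's x, y, z in mm; "rx", "ry", "rz": the turn, a rotation vector about the tool's x, y, z in degrees. A call has 1 to 8 rows; each row shifts and turns the commanded pose from where the row before left it, along the tool's axes as they then stand; what a row does not reach is not made up. A row lasts 1/12 s, in which the tool goes at most 41.7 mm and 7.16 degrees, less where a joint would pass 70% of its speed; a pose out of reach is approached as far as the arm can. A call with a gripper value outside its range is refused whole. The fingers move at their own pace and stop on an object; FORCE is the grip in N (left out, the last holds). Time passes only in rows, so rows that do not move let the fingers close. It gives the time, the measured TCP pose, the force and the opening at its end, in the units of the state.
- get_state(): the state, without advancing time (a new reading comes with each control period).
- read_camera(name): name is "scene" or "top"; returns a dict with "frame" (384x512x3 uint8, red, green, blue), "intrinsics" (3x3 intrinsics, pixels), "k1" (the pictures are not rectified: a ray, as slopes to the right and down, at radius r is drawn at 1 + k1 r^2 times it, then the intrinsics apply), "R" (3x3) and "t" (3): a world point X has camera coordinates R X + t. Camera axes: x right, y down, z forward; pixel columns grow to the right and rows downward; lengths in m; the calibration is good to about 2 mm. A picture is of the moment at which its call begins. There is no depth.
- sign_off(): hands the job in, once; it reports no verdict.
The state is a dict: "time": time; "qpos": joint angles; "dq": joint speeds; "joint_efforts": joint torques, N m; "eef_pos": TCP position; "tcp_rot": TCP orientation; "contact_force": force on the tool from outside, world axes, zero at the start; "wrist_torque": the same for the moment, N m; "opening": opening from 0.0 (shut) to 1.0 (fully open).
Only numpy, scipy, OpenCV 4.12 (cv2) and the standard library are available. Lean on these libraries where they do the work, as an engineer would, in place of code of your own. Each camera call takes 0.05 s, during which the arm holds its last target.

## Working session

There is one attempt and no reset: what is moved stays moved. The work goes in short steps, Python scripts to look and compute and a shell command to move; the robot and the scene stay as the last step left them, time stands still between calls to the robot, and variables do not carry over. Pictures are saved under pics/ and viewed, and the job is handed in when it is done.

```bash
mkdir -p pics; ls; python3 - <<'E'
from plant import *
import cv2,numpy as np
s=get_state();print({k:np.round(v,3).tolist() for k,v in s.items()})
for n in("scene","top"):
    c=read_camera(n);cv2.imwrite(f"pics/{n}0.png",c["frame"][:,:,::-1])
    print(n,c["intrinsics"],c["k1"],c["R"],c["t"])
E
```

```text
pics
{'time': 0.0, 'qpos': [-1.485, 0.287, 1.578, 0.0, 1.279, -0.15], 'dq': [0.0, -0.0, 0.001, 0.001, -0.0, -0.001], 'joint_efforts': [0.0, -40.598, -29.263, -0.0, 0.006, 0.0], 'eef_pos': [0.158, -0.656, 0.403], 'tcp_rot': [0.785, -0.619, -0.001, -0.001], 'contact_force': [0.123, -0.696, 0.763], 'wrist_torque': [-0.015, -0.031, 0.009], 'opening': 0.997}
scene [[410.79836885   0.         258.83601488]
 [  0.         410.79836885 193.7498712 ]
 [  0.           0.           1.        ]] -0.022595918323487698 [[ 0.44288124  0.89635189 -0.02023622]
 [ 0.64993472 -0.33651228 -0.68142817]
 [-0.61760916  0.28863953 -0.73160519]] [-0.20557661 -0.25951562  1.50928548]
top [[392.12212917   0.         257.16500212]
 [  0.         392.12212917 186.73878364]
 [  0.           0.           1.        ]] -0.05933284724058207 [[-0.01556005 -0.9998331   0.00957351]
 [-0.9978503   0.01491817 -0.06381404]
 [ 0.06366057 -0.01054588 -0.99791589]] [0.01456191 0.48432895 1.16591465]
```

View pics/scene0.png

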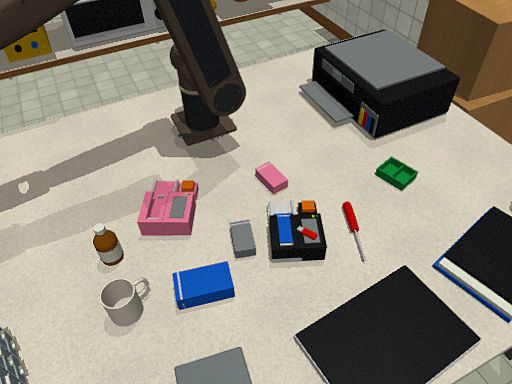

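View pics/top0.png

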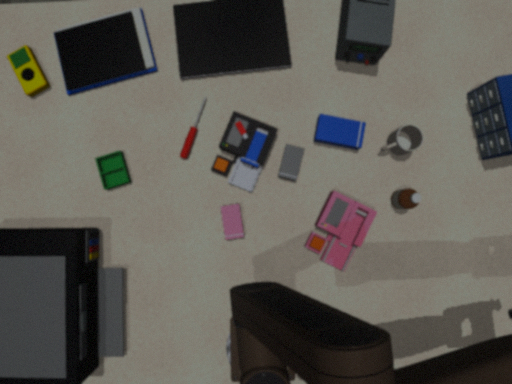

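```bash
python3 - <<'E'
import cv2
a=cv2.imread("pics/top0.png")[100:205,195:315]; cv2.imwrite("pics/topz.png",cv2.resize(a,None,fx=5.5,fy=5.5,interpolation=cv2.INTER_CUBIC))
a=cv2.imread("pics/scene0.png")[190:270,220:340]; cv2.imwrite("pics/scz.png",cv2.resize(a,None,fx=6,fy=6,interpolation=cv2.INTER_CUBIC))
E
```

```text
(no output)
```

View pics/topz.png

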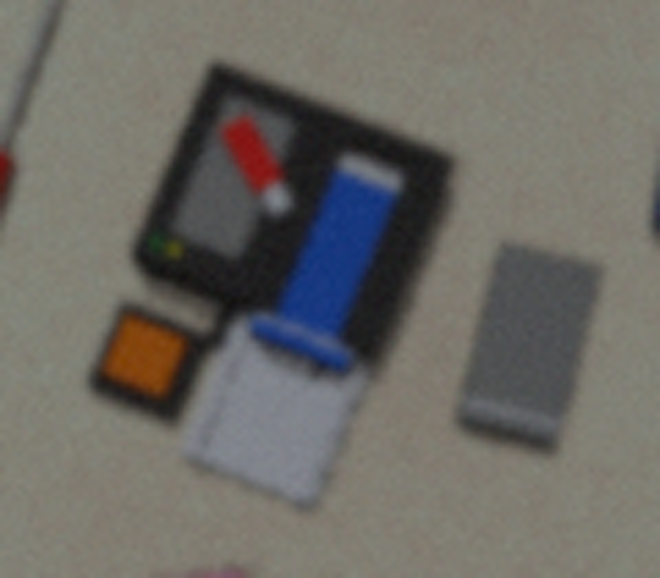

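View pics/scz.png

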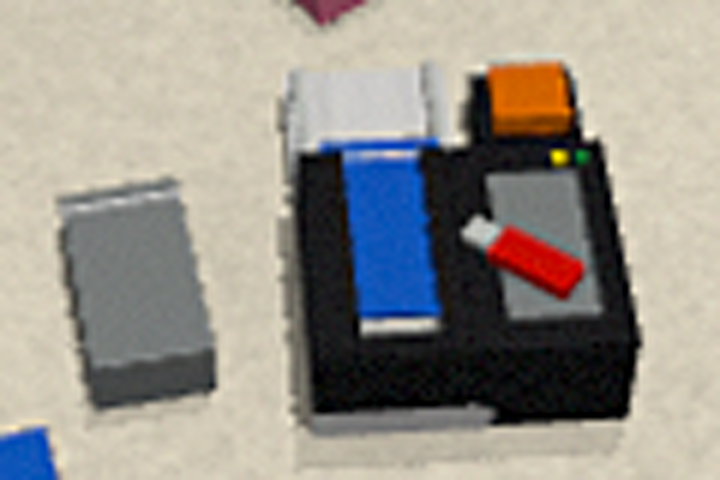

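The black-and-orange dock at top-view (247,145) is the one described; the other dock, at (340,230), is pink. The small blue cartridge in its bay at (258,143) is the one meant. The blue one at (339,132) is larger, and the one at (232,220) is pink. Next I measure it.

```bash
cat > h.py <<'E'
import cv2,numpy as np
from plant import *
def ray(c,uv):
    uv=np.array(uv,float).reshape(-1,2);K=c["intrinsics"]
    d=np.c_[(uv[:,0]-K[0,2])/K[0,0],(uv[:,1]-K[1,2])/K[1,1]]
    s=d.copy()
    for _ in range(20): s=d/(1+c["k1"]*(s**2).sum(1,keepdims=True))
    R,t=np.array(c["R"]),np.array(c["t"])
    return -R.T@t,(R.T@np.c_[s,np.ones(len(s))].T).T
def plane(c,uv,z):
    o,d=ray(c,uv);return o+d*((z-o[2])/d[:,2])[:,None]
def proj(c,X):
    X=np.array(X,float).reshape(-1,3);p=(np.array(c["R"])@X.T).T+c["t"];s=p[:,:2]/p[:,2:]
    s=s*(1+c["k1"]*(s**2).sum(1,keepdims=True));K=c["intrinsics"]
    return s*[K[0,0],K[1,1]]+[K[0,2],K[1,2]]
def tri(c1,u1,c2,u2):
    o1,d1=ray(c1,u1);o2,d2=ray(c2,u2);d1=d1[0];d2=d2[0]
    a=np.linalg.lstsq(np.c_[d1,-d2],o2-o1,rcond=None)[0]
    p,q=o1+a[0]*d1,o2+a[1]*d2;return (p+q)/2,np.linalg.norm(p-q)
def comp(c,lo,hi,box):
    h=cv2.cvtColor(c["frame"],cv2.COLOR_RGB2HSV);m=cv2.inRange(h,lo,hi);M=np.zeros_like(m);x0,y0,x1,y1=box
    M[y0:y1,x0:x1]=m[y0:y1,x0:x1];n,l,st,ce=cv2.connectedComponentsWithStats(M);i=1+np.argmax(st[1:,4])
    return (l==i).astype(np.uint8),ce[i],st[i,4]
E
python3 - <<'E'
from h import *
T=read_camera("top");S=read_camera("scene")
o=((5,150,100),(20,255,255));b=((105,120,60),(125,255,255))
for nm,cr,z,bt,bs in(("key",o,.044,(205,140,240,185),(295,190,325,220)),("blue",b,.052,(230,115,280,175),(265,200,300,255))):
  mt,ct,at=comp(T,*cr,bt);ms,cs,a2=comp(S,*cr,bs)
  print(nm,ct,at,cs,a2,"top@z",plane(T,ct,z),"scene@z",plane(S,cs,z),tri(T,ct,S,cs))
  for c,m in((T,mt),(S,ms)):
    ct_=max(cv2.findContours(m,0,1)[0],key=cv2.contourArea).reshape(-1,2)
    P=plane(c,ct_,z)[:,:2]*1000
    r=cv2.minAreaRect(P.astype(np.float32));print(np.round(r[0],1),np.round(r[1],1),r[2])
# manual roof corners from topz: (215,65),(452,158),(370,380?),(140,262)
z=np.array([[217,68],[450,158],[140,258]])/5.5+[195,100]
P=plane(T,z-.4,.06);print(P);print(np.linalg.norm(P[0]-P[1]),np.linalg.norm(P[0]-P[2]))
for a in(P[1]-P[0],P[2]-P[0]):print(np.degrees(np.arctan2(a[1],a[0])))
z=np.array([[185,458],[310,505],[370,378]])/5.5+[195,100]
P=plane(T,z-.4,.018);print("sill",P,np.linalg.norm(P[0]-P[1]))
for a in(P[1]-P[0],P[1]-P[2]):print(np.degrees(np.arctan2(a[1],a[0])))
E
```

```text
key [220.68644068 164.11016949] 118 [307.82269504 205.9858156 ] 141 top@z [[0.55115891 0.11403362 0.044     ]] scene@z [[0.55615738 0.11066139 0.044     ]] (array([0.55175945, 0.11421582, 0.03773496]), np.float64(0.0007417721816031884))
[551.3 114.1] [33.7 30.9] 70.61640930175781
[556.2 111.2] [38.5 37.7] 62.69696807861328
blue [254.48       148.66888889] 450 [284.65479452 229.39452055] 365 top@z [[0.59437225 0.01370422 0.052     ]] scene@z [[0.60518398 0.00865256 0.052     ]] (array([0.59649142, 0.01370818, 0.03913741]), np.float64(0.00015743691049737))
[595.   11.6] [53.9 99.7] 65.73224639892578
[603.    9.7] [36.8 90.6] 66.67464447021484
[[ 0.70291221  0.07215135  0.06      ]
 [ 0.65241157 -0.05147889  0.06      ]
 [ 0.60090539  0.11411285  0.06      ]]
0.1335468177490223 0.11030031515563304
-112.21909631287194
157.63970730828044
sill [[ 0.49727568  0.09399291  0.018     ]
 [ 0.47052667  0.0260417   0.018     ]
 [ 0.53974867 -0.00786314  0.018     ]] 0.07302654563765008
-111.48709883735766
153.90445349020638
```

```bash
python3 -m jog '[{"grip":0.3,"x":-10,"y":-40},{"grip":0.3,"x":-10,"y":-40},{"grip":0.3,"x":-10,"y":-40},{"grip":0.3,"x":-10,"y":-40},{"grip":0.3,"x":-10,"y":-40},{"grip":0.3,"x":-10,"y":-40},{"grip":0.3,"x":-10,"y":-40},{"grip":0.3,"x":-10,"y":-40}]' 20
```

```text
$[0]: bad value
```

```bash
python3 - <<'E'
# refine dock yaw from window strip / sill edges by line fits (first pictures, no time cost)
from h import *
E
python3 -m jog '[{"grip":0.3,"x":-36,"y":-14},{"grip":0.3,"x":-36,"y":-14},{"grip":0.3,"x":-36,"y":-14},{"grip":0.3,"x":-36,"y":-14},{"grip":0.3,"x":-36,"y":-14},{"grip":0.3,"x":-36,"y":-14},{"grip":0.3,"x":-36,"y":-14},{"grip":0.3,"x":-36,"y":-14}]'
```

```text
$[0]: bad value
```

```bash
python3 -m jog '[{"grip":0.3,"x":-10,"y":-40,"z":0,"rx":0,"ry":0,"rz":0}]' 20
```

```text
time: 0.28
eef_pos: [0.1898, -0.6394, 0.4041]
tcp_rot: [0.783, -0.622, -0.001, 0.001]
contact_force: [0.9, -0.6, -0.2]
opening: 0.886
```

```bash
python3 -m jog '[{"grip":0.3,"x":-10,"y":-40,"z":0,"rx":0,"ry":0,"rz":0},{"grip":0.3,"x":-10,"y":-40,"z":0,"rx":0,"ry":0,"rz":0},{"grip":0.3,"x":-10,"y":-40,"z":0,"rx":0,"ry":0,"rz":0},{"grip":0.3,"x":-10,"y":-40,"z":0,"rx":0,"ry":0,"rz":0},{"grip":0.3,"x":-10,"y":-40,"z":0,"rx":0,"ry":0,"rz":0},{"grip":0.3,"x":-10,"y":-40,"z":0,"rx":0,"ry":0,"rz":0},{"grip":0.3,"x":-10,"y":-40,"z":0,"rx":0,"ry":0,"rz":0},{"grip":0.3,"x":-36,"y":-14,"z":0,"rx":0,"ry":0,"rz":0}]' 20
```

```text
time: 0.95
eef_pos: [0.4592, -0.4655, 0.4027]
tcp_rot: [0.786, -0.618, 0.0, -0.001]
contact_force: [-0.1, 1.0, -0.8]
opening: 0.699
```

```bash
python3 -m jog '[{"grip":0.3,"x":-36,"y":-14,"z":0,"rx":0,"ry":0,"rz":0},{"grip":0.3,"x":-36,"y":-14,"z":0,"rx":0,"ry":0,"rz":0},{"grip":0.3,"x":-36,"y":-14,"z":0,"rx":0,"ry":0,"rz":0},{"grip":0.3,"x":-36,"y":-14,"z":0,"rx":0,"ry":0,"rz":0},{"grip":0.3,"x":-36,"y":-14,"z":0,"rx":0,"ry":0,"rz":0},{"grip":0.3,"x":-36,"y":-14,"z":0,"rx":0,"ry":0,"rz":0},{"grip":0.3,"x":-36,"y":-14,"z":0,"rx":0,"ry":0,"rz":0},{"grip":0.3,"x":-36,"y":-14,"z":0,"rx":0,"ry":0,"rz":0}]' 20
```

```text
time: 1.62
eef_pos: [0.4967, -0.1574, 0.4047]
tcp_rot: [0.785, -0.619, 0.0, -0.0]
contact_force: [0.7, -0.2, -0.6]
opening: 0.703
```

```bash
python3 -m jog '[{"grip":0.3,"x":-35,"y":-15,"z":0,"rx":0,"ry":0,"rz":0},{"grip":0.3,"x":-35,"y":-15,"z":0,"rx":0,"ry":0,"rz":0},{"grip":0.3,"x":-35,"y":-15,"z":0,"rx":0,"ry":0,"rz":0},{"grip":0.3,"x":-35,"y":-15,"z":0,"rx":0,"ry":0,"rz":0},{"grip":0.3,"x":-35,"y":-15,"z":0,"rx":0,"ry":0,"rz":0},{"grip":0.3,"x":-35,"y":-15,"z":0,"rx":0,"ry":0,"rz":0},{"grip":0.3,"x":0,"y":0,"z":10,"rx":0,"ry":0,"rz":7},{"grip":0.3,"x":0,"y":0,"z":20,"rx":0,"ry":0,"rz":7}]' 20
```

```text
time: 2.28
eef_pos: [0.5362, 0.0683, 0.3773]
tcp_rot: [-0.704, 0.711, -0.002, 0.002]
contact_force: [0.4, -0.0, -0.3]
opening: 0.699
```

```bash
python3 -m jog '[{"grip":0.3,"x":0,"y":0,"z":20,"rx":0,"ry":0,"rz":7},{"grip":0.3,"x":0,"y":0,"z":20,"rx":0,"ry":0,"rz":7},{"grip":0.3,"x":0,"y":0,"z":20,"rx":0,"ry":0,"rz":7},{"grip":0.3,"x":0,"y":0,"z":0,"rx":0,"ry":0,"rz":0},{"grip":0.3,"x":0,"y":0,"z":0,"rx":0,"ry":0,"rz":0}]' 20
python3 - <<'E'
from h import *
import json
T=read_camera("top");S=read_camera("scene")
for n,c,(x0,y0,x1,y1) in(("top1",T,(190,90,320,200)),("sc1",S,(210,120,360,275))):
    a=c["frame"][y0:y1,x0:x1,::-1];cv2.imwrite(f"pics/{n}.png",cv2.resize(a,None,fx=3.8,fy=3.8,interpolation=cv2.INTER_CUBIC))
s=get_state();print({k:np.round(s[k],4).tolist() for k in("time","qpos","eef_pos","tcp_rot","contact_force","opening")})
E
```

```text
time: 2.7
eef_pos: [0.535, 0.066, 0.3136]
tcp_rot: [-0.564, 0.826, 0.001, -0.001]
contact_force: [0.7, 0.4, -0.2]
opening: 0.702
{'time': 2.8, 'qpos': [-0.0657, 0.0817, 1.9835, -0.0, 1.0743, 1.8778], 'eef_pos': [0.536, 0.0659, 0.3161], 'tcp_rot': [-0.5639, 0.8259, -0.0006, 0.0008], 'contact_force': [-0.1248, 0.0195, -0.1572], 'opening': 0.6992}
```

View pics/top1.png

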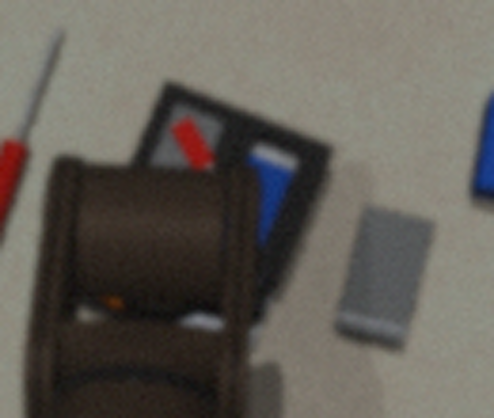

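View pics/sc1.png

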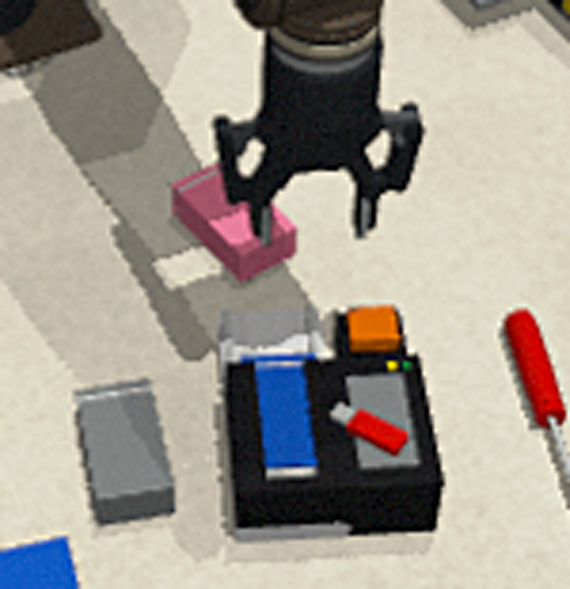

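```bash
python3 - <<'E'
from h import *
# yaw by line fit on the first top picture
T=read_camera("top");T["frame"]=cv2.imread("pics/top0.png")[:,:,::-1].copy()
S=read_camera("scene");S["frame"]=cv2.imread("pics/scene0.png")[:,:,::-1].copy()
m,_,_=comp(T,(105,120,60),(125,255,255),(230,115,280,175))
ys,xs=np.nonzero(m)
L=[];Rr=[];C=[]
for y in range(ys.min()+5,ys.max()-10):
    r=xs[ys==y];L.append((r.min(),y));Rr.append((r.max(),y))
for e in(L,Rr):
    P=plane(T,e,.052)[:,:2].astype(np.float32);v=cv2.fitLine(P,cv2.DIST_HUBER,0,1e-4,1e-4).ravel();print(np.degrees(np.arctan(v[1]/v[0])),v[2:])
h=cv2.cvtColor(T["frame"],cv2.COLOR_RGB2GRAY)
# sill bright mask
m=(h>165).astype(np.uint8);m[:150]=0;m[195:]=0;m[:,:225]=0;m[:,275:]=0
c=max(cv2.findContours(m,0,1)[0],key=cv2.contourArea).reshape(-1,2);print(h[175,225:275])
r=cv2.minAreaRect((plane(T,c,.018)[:,:2]*1000).astype(np.float32));print(r)
E
```

```text
-23.305079 [0.609334   0.02694538]
-23.306377 [ 0.6034809  -0.00944379]Traceback (most recent call last):
  File "<stdin>", line 15, in <module>
ValueError: max() iterable argument is empty
```

```bash
python3 -m jog '[{"grip":0.3,"x":-12.5,"y":5,"z":10,"rx":0,"ry":0,"rz":1.4},{"grip":0.3,"x":0,"y":0,"z":30,"rx":0,"ry":0,"rz":0},{"grip":0.3,"x":0,"y":0,"z":25,"rx":0,"ry":0,"rz":0},{"grip":0.3,"x":0,"y":0,"z":10,"rx":0,"ry":0,"rz":0},{"grip":0.3,"x":0,"y":0,"z":0,"rx":0,"ry":0,"rz":0},{"grip":0.3,"x":0,"y":0,"z":0,"rx":0,"ry":0,"rz":0}]' 20
python3 - <<'E'
from h import *
S=read_camera("scene");cv2.imwrite("pics/full2.png",S["frame"][:,:,::-1])
a=S["frame"][150:270,230:350,::-1];cv2.imwrite("pics/sc2.png",cv2.resize(a,None,fx=5,fy=5,interpolation=cv2.INTER_CUBIC))
s=get_state();print({k:np.round(s[k],4).tolist() for k in("time","eef_pos","tcp_rot","contact_force","opening")})
q=s["tcp_rot"];print(2*np.degrees(np.arctan2(q[1],q[0])))
E
```

```text
time: 3.4
eef_pos: [0.5358, 0.0793, 0.2405]
tcp_rot: [-0.553, 0.833, -0.0, 0.0]
contact_force: [0.2, -0.3, 1.0]
opening: 0.701
{'time': 3.45, 'eef_pos': [0.5362, 0.0793, 0.2414], 'tcp_rot': [-0.5528, 0.8333, -0.0008, 0.0011], 'contact_force': [-0.198, 0.6369, 0.6371], 'opening': 0.7006}
247.12224150035348
```

View pics/sc2.png

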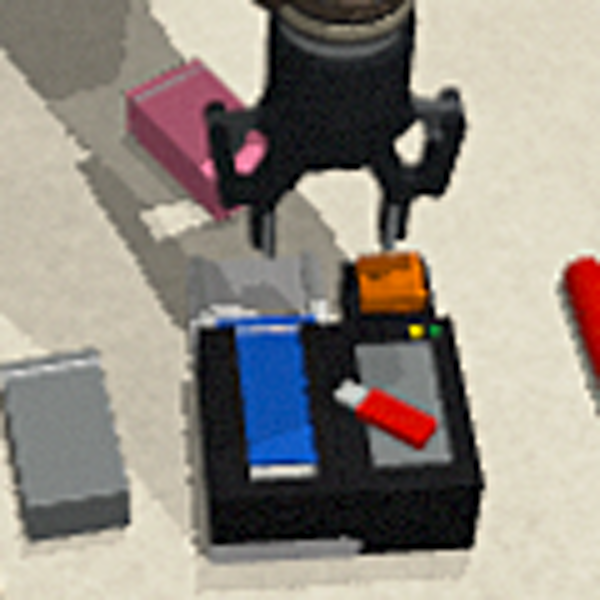

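The scene shows the two tips above the sill, near (282,201), and above the key, near (308,199), as intended. I'm descending slowly and watching the force.

```bash
python3 -m jog '[{"grip":0.3,"x":0,"y":0,"z":10,"rx":0,"ry":0,"rz":0},{"grip":0.3,"x":0,"y":0,"z":8,"rx":0,"ry":0,"rz":0},{"grip":0.3,"x":0,"y":0,"z":4,"rx":0,"ry":0,"rz":0},{"grip":0.3,"x":0,"y":0,"z":0,"rx":0,"ry":0,"rz":0},{"grip":0.3,"x":0,"y":0,"z":0,"rx":0,"ry":0,"rz":0}]' 20
python3 - <<'E'
from h import *
S=read_camera("scene")
a=S["frame"][170:250,250:350,::-1];cv2.imwrite("pics/sc3.png",cv2.resize(a,None,fx=7,fy=7,interpolation=cv2.INTER_CUBIC))
s=get_state();print({k:np.round(s[k],4).tolist() for k in("time","eef_pos","contact_force","opening")})
E
```

```text
time: 3.87
eef_pos: [0.5352, 0.0794, 0.2173]
tcp_rot: [-0.553, 0.833, 0.0, -0.0]
contact_force: [-0.2, -0.0, 0.3]
opening: 0.701
{'time': 3.9167, 'eef_pos': [0.5354, 0.0794, 0.2177], 'contact_force': [0.5495, 0.4718, -0.5822], 'opening': 0.6997}
```

View pics/sc3.png

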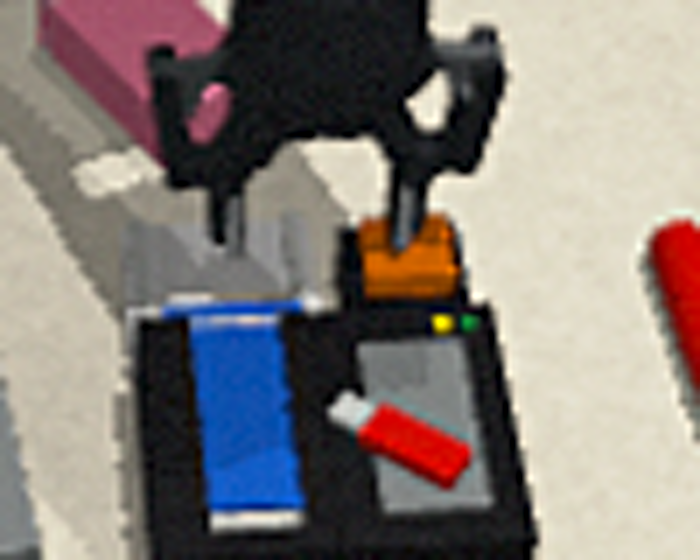

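```bash
for i in 1; do python3 -m jog '[{"grip":0.3,"x":0,"y":0,"z":3,"rx":0,"ry":0,"rz":0},{"grip":0.3,"x":0,"y":0,"z":0,"rx":0,"ry":0,"rz":0}]'; done
```

```text
time: 4.08
eef_pos: [0.5353, 0.0794, 0.2146]
tcp_rot: [-0.553, 0.833, 0.0, -0.0]
contact_force: [-0.5, -0.3, 0.2]
opening: 0.699
```

```bash
python3 -m jog '[{"grip":0.3,"x":0,"y":0,"z":3,"rx":0,"ry":0,"rz":0},{"grip":0.3,"x":0,"y":0,"z":0,"rx":0,"ry":0,"rz":0}]'
```

```text
time: 4.25
eef_pos: [0.5356, 0.0794, 0.2117]
tcp_rot: [-0.553, 0.833, -0.0, 0.0]
contact_force: [0.5, -0.4, 0.5]
opening: 0.704
```

```bash
python3 -m jog '[{"grip":0.3,"x":0,"y":0,"z":3,"rx":0,"ry":0,"rz":0},{"grip":0.3,"x":0,"y":0,"z":0,"rx":0,"ry":0,"rz":0}]'
```

```text
time: 4.42
eef_pos: [0.5356, 0.0794, 0.2089]
tcp_rot: [-0.553, 0.833, -0.0, 0.0]
contact_force: [0.3, -0.0, 1.5]
opening: 0.699
```

```bash
python3 -m jog '[{"grip":0.3,"x":0,"y":0,"z":2,"rx":0,"ry":0,"rz":0},{"grip":0.3,"x":0,"y":0,"z":0,"rx":0,"ry":0,"rz":0},{"grip":0.3,"x":0,"y":0,"z":0,"rx":0,"ry":0,"rz":0}]'
```

```text
time: 4.67
eef_pos: [0.5356, 0.0794, 0.2069]
tcp_rot: [-0.553, 0.833, -0.0, 0.0]
contact_force: [1.4, 0.2, 2.2]
opening: 0.702
```

```bash
python3 -m jog '[{"grip":0.3,"x":0,"y":0,"z":2,"rx":0,"ry":0,"rz":0},{"grip":0.3,"x":0,"y":0,"z":0,"rx":0,"ry":0,"rz":0},{"grip":0.3,"x":0,"y":0,"z":0,"rx":0,"ry":0,"rz":0}]'
```

```text
time: 4.92
eef_pos: [0.5355, 0.0794, 0.2048]
tcp_rot: [-0.553, 0.833, -0.0, 0.0]
contact_force: [0.5, 1.3, 2.8]
opening: 0.699
```

```bash
python3 -m jog '[{"grip":0.3,"x":0,"y":0,"z":2,"rx":0,"ry":0,"rz":0},{"grip":0.3,"x":0,"y":0,"z":0,"rx":0,"ry":0,"rz":0}]'
python3 - <<'E'
from h import *
S=read_camera("scene")
a=S["frame"][170:250,250:350,::-1];cv2.imwrite("pics/sc4.png",cv2.resize(a,None,fx=7,fy=7,interpolation=cv2.INTER_CUBIC))
E
```

```text
time: 5.08
eef_pos: [0.5349, 0.0796, 0.2023]
tcp_rot: [-0.552, 0.834, 0.001, -0.001]
contact_force: [-1.6, 1.6, 3.4]
opening: 0.697
```

View pics/sc4.png

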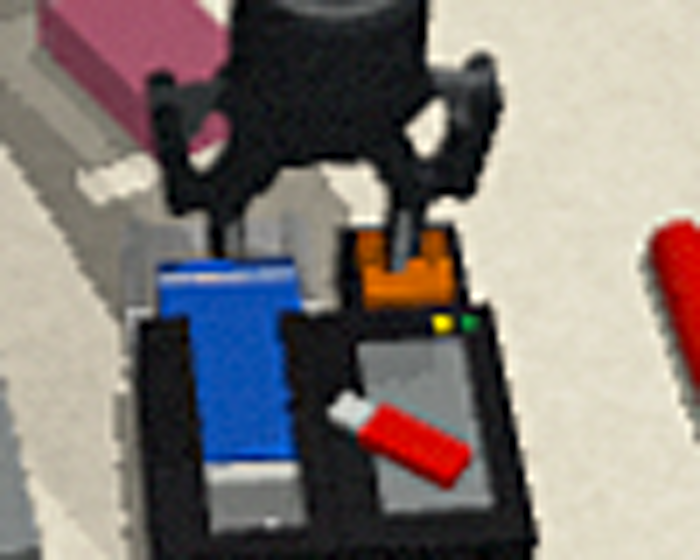

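The cartridge has come out, with its nose at zoomed (230,265), and rests against the sill finger. The key is only about 8 mm down, so I'm pressing it further.

```bash
python3 -m jog '[{"grip":0.3,"x":0,"y":0,"z":1.5,"rx":0,"ry":0,"rz":0},{"grip":0.3,"x":0,"y":0,"z":1.5,"rx":0,"ry":0,"rz":0},{"grip":0.3,"x":0,"y":0,"z":0,"rx":0,"ry":0,"rz":0},{"grip":0.3,"x":0,"y":0,"z":0,"rx":0,"ry":0,"rz":0},{"grip":0.3,"x":0,"y":0,"z":0,"rx":0,"ry":0,"rz":0}]'
```

```text
time: 5.55
eef_pos: [0.5351, 0.0796, 0.2001]
tcp_rot: [-0.553, 0.833, 0.001, -0.001]
contact_force: [-4.6, 1.6, 8.4]
opening: 0.698
```

```bash
python3 -m jog '[{"grip":0.3,"x":0,"y":0,"z":1.5,"rx":0,"ry":0,"rz":0},{"grip":0.3,"x":0,"y":0,"z":0,"rx":0,"ry":0,"rz":0},{"grip":0.3,"x":0,"y":0,"z":0,"rx":0,"ry":0,"rz":0},{"grip":0.3,"x":0,"y":0,"z":0,"rx":0,"ry":0,"rz":0},{"grip":0.3,"x":0,"y":0,"z":0,"rx":0,"ry":0,"rz":0}]'
python3 - <<'E'
from h import *
S=read_camera("scene")
a=S["frame"][170:250,250:350,::-1];cv2.imwrite("pics/sc5.png",cv2.resize(a,None,fx=7,fy=7,interpolation=cv2.INTER_CUBIC))
for i in range(4):
    read_camera("scene");s=get_state();print({k:np.round(s[k],4).tolist() for k in("time","eef_pos","contact_force","wrist_torque","opening")})
E
```

```text
time: 5.97
eef_pos: [0.5353, 0.0797, 0.1998]
tcp_rot: [-0.553, 0.833, 0.001, -0.001]
contact_force: [-7.7, 0.4, 15.3]
opening: 0.701
{'time': 6.0667, 'eef_pos': [0.5353, 0.0797, 0.1998], 'contact_force': [-6.8605, 1.0392, 14.5937], 'wrist_torque': [0.6308, 0.9631, -0.0475], 'opening': 0.7008}
{'time': 6.1167, 'eef_pos': [0.5353, 0.0797, 0.1998], 'contact_force': [-7.397, 1.5088, 15.2772], 'wrist_torque': [0.6651, 0.9542, -0.0098], 'opening': 0.701}
{'time': 6.1667, 'eef_pos': [0.5353, 0.0797, 0.1998], 'contact_force': [-7.3581, 1.7107, 15.5148], 'wrist_torque': [0.6481, 0.9225, -0.045], 'opening': 0.7005}
{'time': 6.2167, 'eef_pos': [0.5353, 0.0797, 0.1998], 'contact_force': [-7.0791, 1.339, 13.5664], 'wrist_torque': [0.6167, 0.9658, -0.0796], 'opening': 0.7014}
```

View pics/sc5.png

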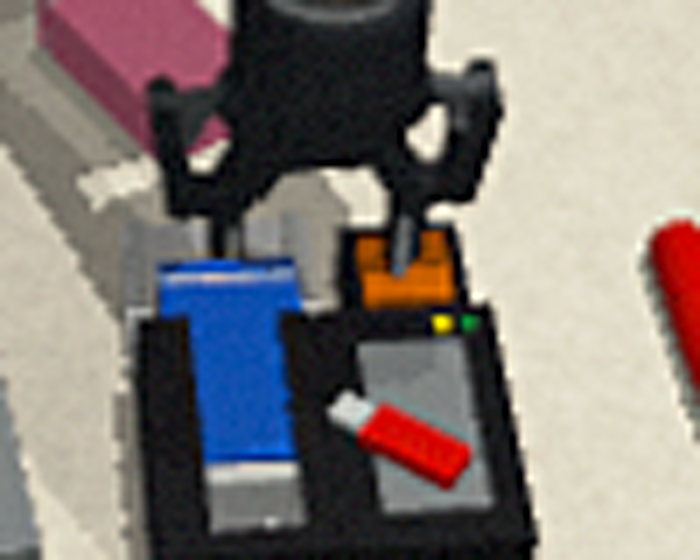

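```bash
python3 - <<'E'
from h import *
S=read_camera("scene")
key=np.array([.5512,.1140]);ex=np.array([.922,-.388]);ey=np.array([.388,.922]);o=key-75e-3*ey+45e-3*ex
for u,v,z in((160,262,.052),(298,262,.052),(208,462,.052),(295,462,.052)):
    p=plane(S,[u/7+250-.4,v/7+170-.4],z)[0,:2]-o;print(np.round([p@ex*1e3,p@ey*1e3],1))
E
```

```text
[-36.2 -27.1]
[-31.8  28.1]
[ 65.2 -17.3]
[67.7 15.4]
```

```bash
python3 - <<'E'
from plant import *
print(sign_off());s=get_state();print(s["time"],s["eef_pos"],s["contact_force"])
E
```

```text
the job is handed in; nothing more can be done
None
the job is handed in; nothing more can be done
```

I pressed the black dock's orange key down with one finger. The blue cartridge sprang out and was stopped by the other finger standing on the sill's centre line, and I handed the job in at about 6.3 s in that holding pose. No verdict was reported.

**Last checks:**
- **Key:** it is against its hard stop. The tool stopped sinking at z = 0.1998 m while the vertical force rose to about 14–15 N. I estimate first contact at about 12 mm higher.
- **Cartridge:** one scene view puts its nose at dock x of about -34 mm and its tail at about +66 mm, so its origin is near +16 mm, inside the limits. The same view suggests it is lying flat between the rails, and it looked the same in the two views about a second apart.
- **Other things on the desk:** in the last crop the memory stick and the parts of the spare and screwdriver in view looked unmoved. I did not look at the mug, jar or tray again after the start.

**Uncertain or disagreeing:**
- **Finger force:** the force on the finger from the cartridge was not measured on its own. The sideways tool force was about 7 N, where I expected about 3 N from the ejector spring alone. I put the rest down to sideways load at the key.
- **Dock angle:** two measurements of it differed by about 1 degree, and I used the mean.
- **Command format:** my first two move commands were refused because some row fields were missing; nothing moved.

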